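Put the mahjong pieces back in the caddy

ROBOT

A 6-joint arm with a two-finger parallel gripper is mounted at the origin on the work surface. World frame = base frame: x ahead of the robot, y to its left, z up, the work surface at z = 0. Lengths are in m, angles in degrees, forces in N, time in s.
With the tool pointing down it reaches from about 0.3 to 0.75 m from the base axis. Payload 8.5 kg.
Tool frame: the origin (TCP) lies midway between the tips of the shut fingers; the grasp point (between the pads) lies env.tcp_to_grasp behind it (env.tcp_to_grasp is the distance from the TCP to the grasp point, in m); z points along the fingers, y is the line along which they close (so a half turn about z gives the same grasp; the last joint's range is limited). The gripper opens to 85 mm and grips with 20 to 120 N. Pads are 22 mm wide; open, the fingers measure 114 mm over their backs; the gripper's body (76 mm by 85 mm) begins 54 mm behind the grasp point. The pads swing forward as they close: fully open they stand 13 mm farther back than shut.
Start: joints at [-84.414, 21.807, 74.336, -0, 83.858, -12.336], TCP at [0.169, -0.523, 0.231] pointing down, gripper open.
Joint ranges: [-178.18, 178.18], [-50.72, 133.34], [12.68, 142.11], [-81.47, 261.47], [9.98, 163.14], [-165.26, 165.26]. Speed limits (degrees/s): [136.94, 136.94, 180, 180, 180, 180].

INTERFACE

Orientations are given as a 3x3 rotation matrix whose columns are the frame's x, y, z axes.
In Python, from rig import observe, optics, job, env gives the robot as it stands. The module is installed in compiled form; this text tells all that it offers.
- The arm moves only by the shell command python3 -m jog 'ROWS' [FORCE]. ROWS is JSON, a list of rows, each a list of 7 numbers: the turn, a rotation vector about the tool's x, y, z in rad, then the shift along the tool's x, y, z in m, then the opening in per cent of the stroke, from 0 (shut) to 100 (fully open). A call has 1 to 10 rows; each row shifts and turns the commanded pose from where the row before left it, along the tool's axes as they then stand; what a row does not reach is not made up. A row lasts 1/8 s, in which the tool goes at most 62.5 mm and 10.7 degrees, less where a joint would pass 70% of its speed; a pose out of reach is approached as far as the arm can. A call is refused whole if a number of a shift passes 0.0625 or a number of a turn 0.188, either way. A call with a gripper value outside its range is refused whole. The fingers move at their own pace and stop on an object; FORCE is the grip in N (left out, the last holds). Time passes only in rows, so rows that do not move let the fingers close. It gives the time, the measured TCP pose, the force, the opening and the grip force at its end, in the units of the state.
- observe(): the state, without advancing time (a new reading comes with each control period).
- optics.get_image(name): name is "scene" or "top" or "wrist"; returns a dict with "pixels" (384x512x3 uint8, red, green, blue), "mtx" (3x3 intrinsics, pixels), "dist_coeffs" ([k1, k2, p1, p2, k3] as OpenCV has them; the pictures are not rectified), "rvec" (rotation vector, rad) and "tvec" (3), from world to camera coordinates, as OpenCV has them. Camera axes: x right, y down, z forward; pixel columns grow to the right and rows downward; lengths in m; the calibration is good to about 2 mm. A picture is of the moment at which its call begins. There is no depth.
- job.close_job(): hands the job in; it is judged then, once.
The state is a dict: "time_s": time; "q": joint angles; "qvel": joint speeds; "joint_efforts": joint torques, N m; "position": TCP position; "tool_rot": TCP orientation; "ft_force": force on the tool from outside, world axes, zero at the start; "wrist_torque": the same for the moment, N m; "grip_width": finger opening in m; "gripper_force": force on a finger pad.
Only numpy, scipy, OpenCV 4.12 (cv2) and the standard library are available. Lean on these libraries where they do the work, as an engineer would, in place of code of your own. Each camera call takes 0.05 s, during which the arm holds its last target. There are 200 camera calls.

TASK

Put the mahjong kit away in the wooden caddy: the two small dice in the rectangular two-pocket tray, one die in each pocket, the mahjong tile face up in the rectangular single-pocket tray, and the round wind marker flat, face up, in the round tray, each lying flat on its tray's floor. The big die, the long domino and the small round chess piece belong to other games: leave them where they lie.

Things in the scene. Friction and masses are not known exactly. Their poses are not given: they have to be found in the camera images.
- die_a_center (a point): one of two identical small ivory acrylic dice, a 22 mm cube with pips, lying on the table at any yaw. Origin at its centre, half-way up; z up. x and y are square to its side faces. Weighs about 13 g. Either die may go in either pocket.
- die_b_center (a point): one of two identical small ivory acrylic dice, a 22 mm cube with pips, lying on the table at any yaw. Origin at its centre, half-way up; z up. x and y are square to its side faces. Weighs about 13 g. Either die may go in either pocket.
- tile_center (a point): ivory mahjong tile lying face up (three circles on its face), 44 mm (x) by 30 mm (y), 22 mm thick, the bottom 7 mm bamboo-coloured, about 34 g. Origin at its centre, half-way up; z up.
- wind_marker_center (a point): round ivory wind marker, a drum 44 mm in diameter and 20 mm high with a ring, cross and dot on its top face, face up, about 36 g. Origin at its centre, half-way up; z up.
- big_die_center (a point): large ivory die, a 40 mm cube. Belongs to another game: must stay where it lies. Lies on the table. Origin at its centre, half-way up; z up.
- domino_center (a point): long ivory domino with dots, 64 mm (x) by 24 mm (y), 14 mm thick. Belongs to another game: must stay where it lies. Lies on the table. Origin at its centre, half-way up; z up.
- chess_piece_center (a point): small round ivory chess piece, 32 mm in diameter and 14 mm high, a plain ring on top. Belongs to another game: must stay where it lies. Lies on the table. Origin at its centre, half-way up; z up.
- dice_tray: rectangular tray with two pockets, 116 (x) by 54 mm (y) outside; pockets 50 (x) by 46 mm (y), centres at x = +29 and -29 mm, y = 0; 8 mm divider as high as the walls. Fixed, light wood with a dark floor, in the caddy. Origin: centre of underside, 5 mm above the table; z up; floor 3 mm thick, wall tops 8 mm above the origin, walls 4 mm thick.
- tile_tray: rectangular tray with a single pocket, 76 mm (x) by 60 mm (y) outside, 68 by 52 mm inside. The light-wood caddy (250 x 138 mm, rim 12 mm high) holds the three trays in a row along their y, 78 mm apart, in any order. Fixed, light wood with a dark floor, in the caddy. Origin: centre of underside, 5 mm above the table; z up; floor 3 mm thick, wall tops 8 mm above the origin, walls 4 mm thick.
- round_tray: round tray, 74 mm in diameter outside, 66 mm inside. Unlisted bystanders (cup, ashtray, racks, stick box) are under 60 mm tall and at least 40 mm clear of all pieces and the caddy. Fixed, light wood with a dark floor, in the caddy. Origin: centre of underside, 5 mm above the table; z up; floor 3 mm thick, wall tops 8 mm above the origin, walls 4 mm thick.
Mind the look-alikes: they are no part of the job. What is shaped like the part that bears die_a_center but orange is not meant.

How it is judged (in metres and radians):
At the end, for the whole second after the job is handed in: Each two-pocket tray pocket holds a small die (within 16 x 14 mm of its centre), tile (21 x 14 mm) and wind marker (13 mm) in their trays; all flat on the floor to 2.5 mm, tile and marker face up to 0.12 rad, released, at rest; big die, domino, chess piece within 12 mm of their start ((((x of die_a_center in the frame of dice_tray between 0.013 and 0.045 m and y of die_a_center in the frame of dice_tray between -0.014 and 0.014 m and z of die_a_center in the frame of dice_tray between 0.01 and 0.0165 m) and (x of die_b_center in the frame of dice_tray between -0.045 and -0.013 m and y of die_b_center in the frame of dice_tray between -0.014 and 0.014 m and z of die_b_center in the frame of dice_tray between 0.01 and 0.0165 m)) or ((x of die_a_center in the frame of dice_tray between -0.045 and -0.013 m and y of die_a_center in the frame of dice_tray between -0.014 and 0.014 m and z of die_a_center in the frame of dice_tray between 0.01 and 0.0165 m) and (x of die_b_center in the frame of dice_tray between 0.013 and 0.045 m and y of die_b_center in the frame of dice_tray between -0.014 and 0.014 m and z of die_b_center in the frame of dice_tray between 0.01 and 0.0165 m))) and x of tile_center in the frame of tile_tray between -0.021 and 0.021 m and y of tile_center in the frame of tile_tray between -0.014 and 0.014 m and z of tile_center in the frame of tile_tray between 0.01 and 0.0165 m and angle between each of tile_center, wind_marker_center's own z axis and vertical below 0.12 rad and horizontal distance between wind_marker_center and round_tray below 0.013 m and z of wind_marker_center in the frame of round_tray between 0.009 and 0.0155 m and linear speed of each of die_a, die_b, tile, wind_marker below 0.02 m/s and angular speed of each of die_a, die_b, tile, wind_marker below 0.3 rad/s and distance of each of big_die_center, domino_center, chess_piece_center from where it was at the start of the episode below 0.012 m); the robot touches nothing.
It fails at once if the big die is pushed or carried more than 12 mm from where it lay (distance of big_die_center from where it was at the start of the episode above 0.012 m).
It fails at once if the domino is pushed or carried more than 12 mm from where it lay (distance of domino_center from where it was at the start of the episode above 0.012 m).
It fails at once if the chess piece is pushed or carried more than 12 mm from where it lay (distance of chess_piece_center from where it was at the start of the episode above 0.012 m).
It also fails if it takes over 96 s, if anything falls off the work surface, if the arm or the gripper's body presses on something with over 40 N, if the wrist force passes 120 N, or if a joint passes its speed limit or range.

## Working session

There is one attempt and no reset: what is moved stays moved. The work goes in short steps, Python scripts to look and compute and a shell command to move; the robot and the scene stay as the last step left them, time stands still between calls to the robot, and variables do not carry over. Pictures are saved under pics/ and viewed, at most 14 in all, crops included, and the job is handed in when it is done.

```bash
mkdir -p pics; python3 - <<'E'
from rig import observe, optics, job, env
import cv2,numpy as np,pickle
s=observe();print(s['time_s'],s['position'],s['tool_rot'],s['grip_width'],env.tcp_to_grasp)
for n in ['top','scene']:
    d=optics.get_image(n);pickle.dump(d,open(n+'.pkl','wb'))
    cv2.imwrite(f'pics/{n}0.png',cv2.resize(d['pixels'][:,:,::-1],(800,600),interpolation=cv2.INTER_CUBIC))
    R=cv2.Rodrigues(np.array(d['rvec']))[0];print(n,-R.T@np.array(d['tvec']).ravel())
E
```

```text
0.0 [ 0.16920463 -0.52302363  0.23073549] [[ 9.51470156e-01  3.07740987e-01 -1.61521049e-04]
 [ 3.07740904e-01 -9.51469164e-01  1.40236696e-03]
 [ 2.77883495e-04 -1.38401694e-03 -9.99999004e-01]] 0.08546357727424612 0.0187
top [ 0.44825844 -0.00296775  0.98582227]
scene [0.95303766 0.5209285  0.69474339]
```

View pics/top0.png

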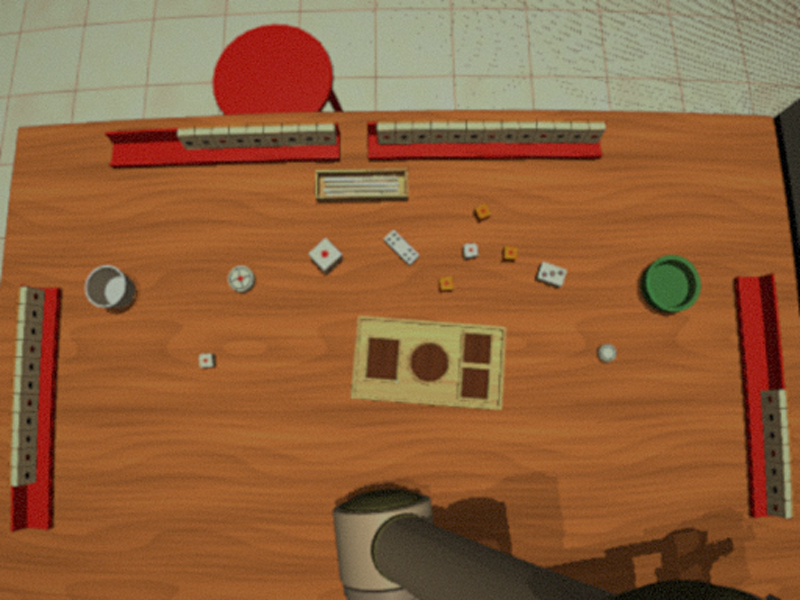

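View pics/scene0.png

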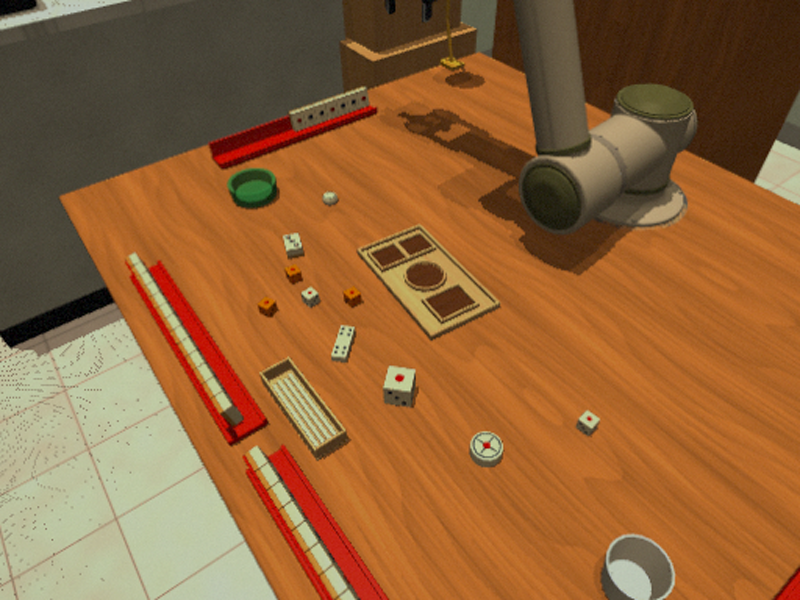

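Top view (800x600 px), ivory things: small dice at (206,360) and (471,250), tile with three circles (552,273), wind marker (240,279), big die (325,254), domino (401,247), chess piece (607,353). Orange dice at (483,212), (510,253) and (446,284) are not meant. Trays: tile (382,358), round (430,362), two-pocket (477,365). The two small cubes with a single red pip fit "small die"; the cube at (325,254) is about twice the size. I'll confirm with an enlarged crop and measure.

```bash
cat > h.py <<'E'
import cv2,numpy as np
def toworld(d,px,z):
    px=np.array(px,float).reshape(-1,1,2)
    u=cv2.undistortPoints(px,np.array(d['mtx']),np.array(d['dist_coeffs'])).reshape(-1,2)
    R=cv2.Rodrigues(np.array(d['rvec']))[0];t=np.array(d['tvec']).ravel();c=-R.T@t
    r=np.c_[u,np.ones(len(u))]@R
    return (c+r*((z-c[2])/r[:,2])[:,None])[:,:2]
def blobs(mask,lo):
    n,l,st,ce=cv2.connectedComponentsWithStats(mask.astype(np.uint8))
    return [(ce[i],st[i],l==i) for i in range(1,n) if st[i][4]>lo]
def rect(d,m,z):
    y,x=np.nonzero(m); w=toworld(d,np.c_[x,y],z)
    return cv2.minAreaRect((w*1000).astype(np.float32))
E
python3 - <<'E'
from h import *;import pickle
d=pickle.load(open('top.pkl','rb'));K=4
im=d['pixels'];big=cv2.resize(im,None,fx=K,fy=K,interpolation=cv2.INTER_CUBIC)
f=lambda p:(np.array(p)*0.64)
hsv=cv2.cvtColor(big,cv2.COLOR_RGB2HSV)
W=(hsv[...,1]<70)&(hsv[...,2]>150)
V=hsv[...,2];Dk=(big[...,0]<125)
for nm,p,z in [('dieA',(206,360),.022),('dieB',(471,250),.022),('tile',(552,273),.022),('marker',(240,279),.02),('big',(325,254),.04),('dom',(401,247),.014),('chess',(607,353),.014),('Ttile',(382,358),.008),('Tround',(430,362),.008),('Td1',(477,348),.008),('Td2',(475,383),.008)]:
    c=f(p)*K;r=80 
    M=(W if nm[0]!='T' else Dk).copy();B=np.zeros_like(M);x,y=c.astype(int);B[y-r:y+r,x-r:x+r]=1
    bl=blobs(M&B,60);b=min(bl,key=lambda b:np.hypot(*(b[0]-c)))
    m=cv2.morphologyEx(b[2].astype(np.uint8),cv2.MORPH_CLOSE,np.ones((15,15)))
    yy,xx=np.nonzero(m);w=toworld(d,(np.c_[xx,yy]+.5)/K-.5,z)
    rc=cv2.minAreaRect((w*1000).astype(np.float32));print(nm,w.mean(0).round(4),np.round(rc[0],1),np.round(rc[1],1),round(rc[2],1))
def crop(a,b,c,e):return cv2.resize(im[b:e,a:c],(800,int(800*(e-b)/(c-a))),interpolation=cv2.INTER_CUBIC)
a=np.vstack([crop(110,130,260,190),crop(240,125,410,180)])[:,:,::-1]
cv2.imwrite('pics/crop.png',a[:600])
E
```

```text
dieA [0.4994 0.3222] [499.4 322.2] [20.8 20.3] 5.1
dieB [ 0.68   -0.1262] [ 679.8 -126.6] [21.4 21.1] 89.2
tile [ 0.6367 -0.2639] [ 636.9 -264. ] [42.7 28.8] 69.4
marker [0.6283 0.2721] [628.1 271.7] [16.1 10.8] 56.0
big [0.6732 0.1193] [673.  119.4] [39.2 39.3] 43.8
dom [ 0.6893 -0.0087] [689.4  -8.6] [62.4 23.3] 43.9
chess [ 0.5008 -0.3549] [ 501.  -355.4] [18.3 19.6] 18.3
Ttile [0.4989 0.0264] [499.3  26.3] [52.5 68.8] 84.9
Tround [ 0.4916 -0.0515] [491.8 -51.7] [64.1 64. ] 88.9
Td1 [ 0.5132 -0.1327] [ 513.3 -132.6] [46.6 50.4] 84.0
Td2 [ 0.4551 -0.1272] [ 455.4 -127.2] [46.3 50.4] 84.0
```

View pics/crop.png

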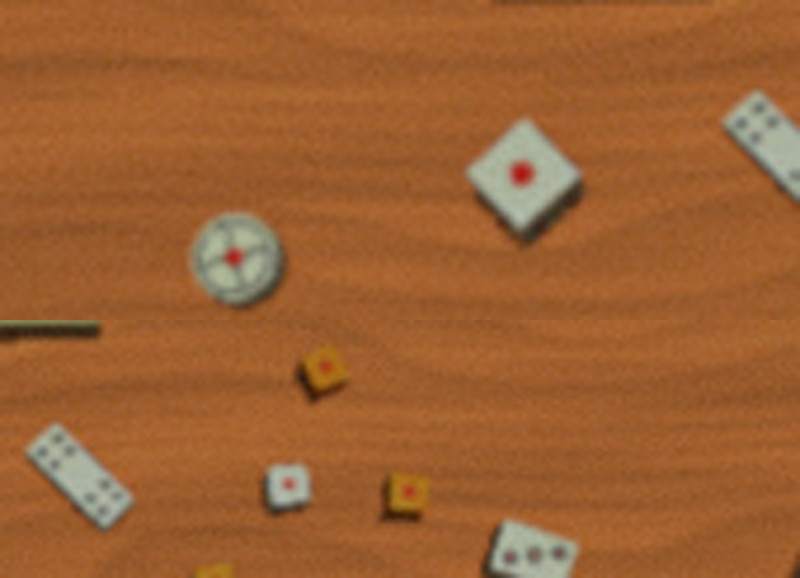

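The crop confirms two small ivory single-red-pip dice (second at crop px (288,487), ~22 mm), the orange ones apart, marker at crop (236,258), tile with three circles. Measured sizes match the given ones (die 21, tile 43x29, pockets 50x46, 68x52, 64; pocket spacing 58, tray spacing 78); caddy yaw about -5.3°. First die B.

```bash
cat > go.py <<'E'
import sys,numpy as np
from rig import observe
x,y,z,phi=map(float,sys.argv[1:5])
s=observe();R=np.array(s['tool_rot']);p=np.array(s['position'])
d=R.T@(np.array([x,y,z])-p)
now=np.degrees(np.arctan2(R[1,1],R[0,1]))
q1=np.degrees(np.arctan2(y,x))
for ph in(phi,phi+180,phi-180):
    q6=(q1-ph+180)%360-180
    if abs(q6)<150: print('opt: turn rz total %.3f rad, end q6 %.0f'%(-np.radians(q6*-1+s['q'][5]+0)-0 if 0 else np.radians(q6-s['q'][5]-(q1-s['q'][0])),q6))
print('t',s['time_s'],'pos',p.round(4),'phi %.1f'%now,'shift tool',d.round(4),'w',round(s['grip_width'],4))
E
python3 go.py 0.680 -0.1265 0.12 -90.8
python3 - <<'E'
from h import *;import pickle
d=pickle.load(open('top.pkl','rb'));print(toworld(d,[[154.2-.5+.1,178.4-.5]],.02))
E
```

```text
opt: turn rz total 0.327 rad, end q6 80
opt: turn rz total -2.815 rad, end q6 -100
opt: turn rz total -2.815 rad, end q6 -100
t 0.1 pos [ 0.1692 -0.523   0.2308] phi -72.1 shift tool [ 0.608  -0.22    0.1112] w 0.0853
[[0.63732185 0.26540364]]
```

```bash
python3 -m jog '[[0,0,0,0.05,-0.018,0.009,60],[0,0,0,0.05,-0.018,0.009,60],[0,0,0,0.05,-0.018,0.009,60],[0,0,0,0.05,-0.018,0.009,60],[0,0,0,0.05,-0.018,0.009,60],[0,0,0,0.05,-0.018,0.009,60],[0,0,0,0.05,-0.018,0.009,60],[0,0,0,0.05,-0.018,0.009,60],[0,0,0.16,0,0,0,60],[0,0,0.166,0,0,0,60]]' 60; python3 go.py 0.680 -0.1265 0.12 -90.8
```

```text
time_s: 1.35
position: [0.5058, -0.2624, 0.1587]
tool_rot: [[1.0, -0.017, -0.001], [-0.017, -1.0, 0.001], [-0.001, -0.001, -1.0]]
ft_force: [-0.8, -1.4, 0.9]
grip_width: 0.0513
gripper_force: 0.0
opt: turn rz total -0.003 rad, end q6 80
opt: turn rz total -3.145 rad, end q6 -100
opt: turn rz total -3.145 rad, end q6 -100
t 1.35 pos [ 0.5058 -0.2624  0.1587] phi -91.0 shift tool [ 0.1719 -0.1388  0.0386] w 0.0513
```

Moves track well. Go above die B, then look with the wrist camera once to verify.

```bash
python3 -m jog '[[0,0,0,0.043,-0.0347,0.0095,60],[0,0,0,0.043,-0.0347,0.0095,60],[0,0,0,0.043,-0.0347,0.0095,60],[0,0,0,0.043,-0.0347,0.0095,60],[0,0,0,0,0,0,60],[0,0,0,0,0,0,60]]'; python3 - <<'E'
from rig import optics,observe
import cv2,numpy as np
from h import *
d=optics.get_image('wrist');im=d['pixels']
cv2.imwrite('pics/w1.png',cv2.resize(im[:,:,::-1],(768,576)))
print(observe()['position'])
for p in[(.68,-.1265,.022),(.691,-.1265,.022),(.68,-.1155,.022)]:
    print(cv2.projectPoints(np.array([p]),np.array(d['rvec']),np.array(d['tvec']),np.array(d['mtx']),np.array(d['dist_coeffs']))[0].ravel()*1.5)
E
```

```text
time_s: 2.1
position: [0.6789, -0.1268, 0.1209]
tool_rot: [[1.0, -0.013, -0.001], [-0.013, -1.0, 0.0], [-0.001, -0.0, -1.0]]
ft_force: [-0.2, -0.4, -0.2]
grip_width: 0.0511
gripper_force: 0.0
[ 0.67874966 -0.12741081  0.1213516 ]
[384.13521982 289.21000086]
[383.88600698 270.10704222]
[364.51852089 289.44467097]
```

View pics/w1.png

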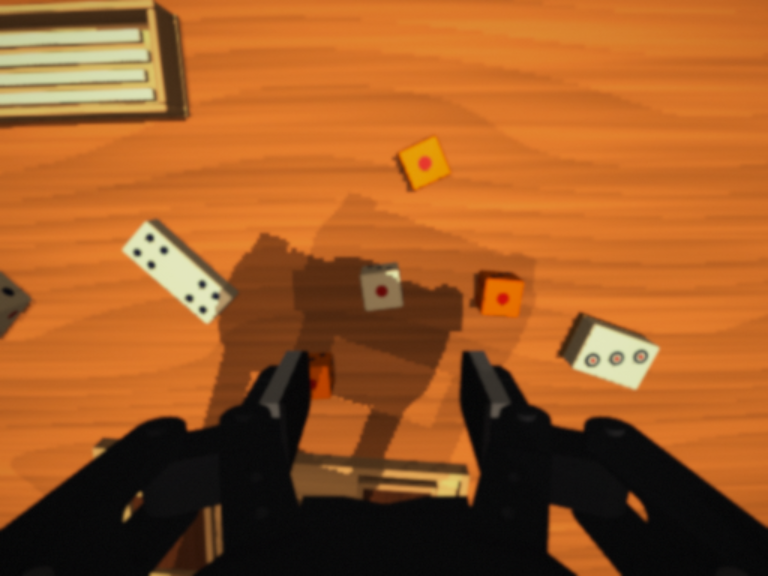

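Die at (382,291) against predicted (384,289): agreement within 1-2 mm; it is turned about 6° CCW. Descend and grip.

```bash
python3 -m jog '[[0,0,-0.09,0.001,0,0.03,60],[0,0,0,0,0,0.04,60],[0,0,0,0,0,0.03,60],[0,0,0,0,0,0.0125,60],[0,0,0,0,0,0,10],[0,0,0,0,0,0,10],[0,0,0,0,0,0,10],[0,0,0,0,0,0,10],[0,0,0,0,0,0,10]]' 30;  python3 go.py 0.5132 -0.1327 0.1 -95.3
```

```text
time_s: 3.28
position: [0.681, -0.127, 0.0104]
tool_rot: [[0.997, 0.077, 0.002], [0.077, -0.997, -0.001], [0.002, 0.001, -1.0]]
ft_force: [-0.7, -0.1, 6.6]
grip_width: 0.021
gripper_force: 32.6
opt: turn rz total 0.169 rad, end q6 81
opt: turn rz total -2.972 rad, end q6 -99
opt: turn rz total -2.972 rad, end q6 -99
t 3.275 pos [ 0.681  -0.127   0.0104] phi -85.6 shift tool [-0.1675 -0.0071 -0.09  ] w 0.021
```

```bash
python3 -m jog '[[0,0,0,0,0,-0.03,10],[0,0,0,0,0,-0.04,10],[0,0,0,-0.042,-0.0018,0,10],[0,0,0,-0.042,-0.0018,0,10],[0,0,0,-0.042,-0.0018,0,10],[0,0,0,-0.0415,-0.0018,0,10],[0,0,0.169,0,0,0,10],[0,0,0,0,0,0,10]]';  python3 go.py 0.5132 -0.1327 0.0195 -95.3
```

```text
time_s: 4.28
position: [0.5129, -0.1325, 0.0793]
tool_rot: [[0.996, -0.091, 0.001], [-0.091, -0.996, -0.0], [0.001, 0.0, -1.0]]
ft_force: [0.7, 0.2, -0.6]
grip_width: 0.0208
gripper_force: 31.8
opt: turn rz total 0.001 rad, end q6 81
opt: turn rz total -3.140 rad, end q6 -99
opt: turn rz total -3.140 rad, end q6 -99
t 4.275 pos [ 0.5129 -0.1325  0.0793] phi -95.2 shift tool [0.0003 0.0002 0.0598] w 0.0208
```

```bash
python3 -m jog '[[0,0,0,0,0,0.03,10],[0,0,0,0,0,0.02,10],[0,0,0,0,0,0.01,10],[0,0,0,0,0,0,10],[0,0,0,0,0,0,50],[0,0,0,0,0,0,50],[0,0,0,0,0,0,50],[0,0,0,0,0,-0.01,50],[0,0,0,0,0,-0.05,50],[0,0,0,0,0,-0.05,60]]';  python3 go.py 0.4994 0.3222 0.12 -84.9
```

```text
time_s: 5.52
position: [0.5126, -0.1323, 0.1307]
tool_rot: [[0.996, -0.092, -0.0], [-0.092, -0.996, 0.0], [-0.0, -0.0, -1.0]]
ft_force: [0.4, -0.7, -0.0]
grip_width: 0.0515
gripper_force: 0.0
opt: turn rz total -0.181 rad, end q6 118
opt: turn rz total -3.323 rad, end q6 -62
opt: turn rz total -3.323 rad, end q6 -62
t 5.525 pos [ 0.5126 -0.1323  0.1307] phi -95.3 shift tool [-0.055  -0.4514  0.0108] w 0.0515
```

```bash
python3 -m jog '[[0,0,0,-0.007,-0.0565,0,60],[0,0,0,-0.007,-0.0565,0,60],[0,0,0,-0.007,-0.0565,0,60],[0,0,0,-0.007,-0.0565,0,60],[0,0,0,-0.007,-0.0565,0,60],[0,0,0,-0.007,-0.0565,0,60],[0,0,0,-0.007,-0.0565,0,60],[0,0,0,-0.006,-0.0565,0,60],[0,0,-0.18,0,0,0,60],[0,0,0,0,0,0,60]]'; python3 - <<'E'
from rig import optics,observe
import cv2,numpy as np
d=optics.get_image('wrist');im=d['pixels']
cv2.imwrite('pics/w2.png',im[:,:,::-1])
for p in[(.4994,.3222,.022),(.5132,-.1327,.03),(.6373,.2654,.02)]:
    print(cv2.projectPoints(np.array([p]),np.array(d['rvec']),np.array(d['tvec']),np.array(d['mtx']),np.array(d['dist_coeffs']))[0].ravel())
E
python3 go.py 0.4994 0.3222 0.0095 -84.9
```

```text
time_s: 6.78
position: [0.4994, 0.3232, 0.1293]
tool_rot: [[0.996, 0.087, 0.0], [0.087, -0.996, 0.0], [0.0, -0.0, -1.0]]
ft_force: [-0.5, -0.3, 0.2]
grip_width: 0.0514
gripper_force: 0.0
[257.63639702 191.59412238]
[735.83005692 220.65738196]
[347.85765994  23.83610447]
opt: turn rz total -0.005 rad, end q6 118
opt: turn rz total -3.146 rad, end q6 -62
opt: turn rz total -3.146 rad, end q6 -62
t 6.825 pos [0.4996 0.3226 0.1293] phi -85.2 shift tool [-0.0002  0.0004  0.1198] w 0.0512
```

View pics/w2.png

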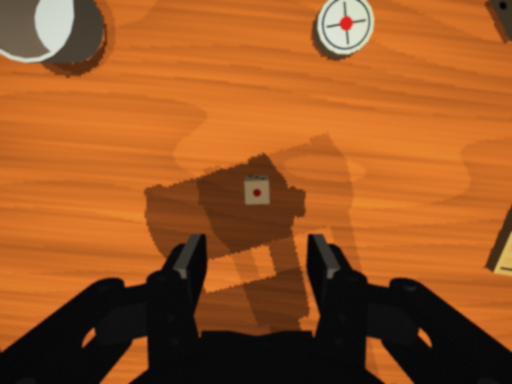

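Die at (257,191) and marker at (346,24) both match the predictions (257.6,191.6) and (347.9,23.8). Grip, lift.

```bash
python3 -m jog '[[0,0,0,0,0,0.05,60],[0,0,0,0,0,0.045,60],[0,0,0,0,0,0.025,60],[0,0,0,0,0,0,10],[0,0,0,0,0,0,10],[0,0,0,0,0,0,10],[0,0,0,0,0,0,10],[0,0,0,0,0,0,10],[0,0,0,0,0,-0.03,10],[0,0,0,0,0,-0.05,10]]' 30;  python3 go.py 0.4551 -0.1272 0.09 -95.3
```

```text
time_s: 8.07
position: [0.4988, 0.3225, 0.0887]
tool_rot: [[0.996, 0.087, -0.003], [0.087, -0.996, -0.001], [-0.003, 0.001, -1.0]]
ft_force: [0.5, -0.1, 1.3]
grip_width: 0.0211
gripper_force: 33.1
opt: turn rz total 0.180 rad, end q6 80
opt: turn rz total -2.962 rad, end q6 -100
opt: turn rz total -2.962 rad, end q6 -100
t 8.075 pos [0.4988 0.3225 0.0887] phi -85.0 shift tool [-0.0829  0.4441 -0.0006] w 0.0211
```

```bash
python3 -m jog '[[0,0,0,-0.0104,0.0555,0,10],[0,0,0,-0.0104,0.0555,0,10],[0,0,0,-0.0104,0.0555,0,10],[0,0,0,-0.0104,0.0555,0,10],[0,0,0,-0.0104,0.0555,0,10],[0,0,0,-0.0104,0.0555,0,10],[0,0,0,-0.0104,0.0555,0,10],[0,0,0,-0.0104,0.0555,0,10],[0,0,0.18,0,0,0,10],[0,0,0,0,0,0,10]]';  python3 go.py 0.4551 -0.1272 0.0185 -95.3
```

```text
time_s: 9.32
position: [0.4555, -0.1272, 0.0889]
tool_rot: [[0.996, -0.092, 0.0], [-0.092, -0.996, 0.0], [0.0, -0.0, -1.0]]
ft_force: [-0.4, 0.1, 0.2]
grip_width: 0.021
gripper_force: 33.1
opt: turn rz total 0.000 rad, end q6 80
opt: turn rz total -3.141 rad, end q6 -100
opt: turn rz total -3.141 rad, end q6 -100
t 9.325 pos [ 0.4555 -0.1272  0.0889] phi -95.3 shift tool [-0.0004  0.0001  0.0704] w 0.021
```

```bash
python3 -m jog '[[0,0,0,0,0,0.04,10],[0,0,0,0,0,0.02,10],[0,0,0,0,0,0.0105,10],[0,0,0,0,0,0,10],[0,0,0,0,0,0,50],[0,0,0,0,0,0,50],[0,0,0,0,0,0,50],[0,0,0,0,0,-0.01,50],[0,0,0,0,0,-0.05,50],[0,0,0,0,0,-0.05,65]]';  python3 go.py 0.6369 -0.264 0.12 -20.6
```

```text
time_s: 10.58
position: [0.4554, -0.1267, 0.1303]
tool_rot: [[0.996, -0.092, -0.0], [-0.092, -0.996, 0.0], [-0.0, -0.0, -1.0]]
ft_force: [-0.4, -0.5, 0.1]
grip_width: 0.0551
gripper_force: 0.0
opt: turn rz total -1.303 rad, end q6 -2
t 10.575 pos [ 0.4554 -0.1267  0.1303] phi -95.3 shift tool [0.1934 0.12   0.0102] w 0.0551
```

```bash
python3 -m jog '[[0,0,0,0.0484,0.03,0.0025,65],[0,0,0,0.0484,0.03,0.0025,65],[0,0,0,0.0484,0.03,0.0025,65],[0,0,0,0.0484,0.03,0.0025,65]]';python3 -m jog '[[0,0,-0.186,0,0,0,65],[0,0,-0.186,0,0,0,65],[0,0,-0.186,0,0,0,65],[0,0,-0.186,0,0,0,65],[0,0,-0.186,0,0,0,65],[0,0,-0.186,0,0,0,65],[0,0,-0.186,0,0,0,65],[0,0,0,0,0,0,65]]'; python3 - <<'E'
from rig import optics,observe
import cv2,numpy as np
d=optics.get_image('wrist');im=d['pixels']
cv2.imwrite('pics/w3.png',im[:,:,::-1])
for p in[(.6369,-.264,.022),(.4551,-.1272,.03)]:
    print(cv2.projectPoints(np.array([p]),np.array(d['rvec']),np.array(d['tvec']),np.array(d['mtx']),np.array(d['dist_coeffs']))[0].ravel())
E
python3 go.py 0.6369 -0.264 0.0095 -20.6
```

```text
time_s: 11.08
position: [0.6386, -0.2652, 0.1192]
tool_rot: [[0.996, -0.092, 0.001], [-0.092, -0.996, -0.0], [0.001, 0.0, -1.0]]
ft_force: [-0.5, -0.3, 0.1]
grip_width: 0.0559
gripper_force: 0.0
time_s: 12.08
position: [0.6373, -0.2641, 0.119]
tool_rot: [[0.355, 0.935, 0.0], [0.935, -0.355, -0.0], [-0.0, 0.0, -1.0]]
ft_force: [0.1, -0.7, 0.8]
grip_width: 0.0555
gripper_force: 0.0
[255.84409593 195.1024353 ]
[-26.85649238 119.13643595]
opt: turn rz total -0.005 rad, end q6 -2
t 12.125 pos [ 0.6373 -0.2641  0.1188] phi -20.9 shift tool [-1.000e-04 -5.000e-04  1.093e-01] w 0.056
```

View pics/w3.png

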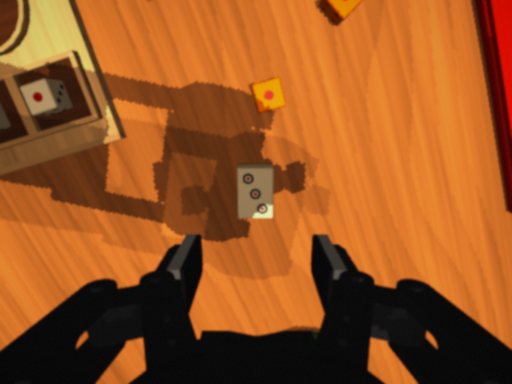

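Tile at (255,191), square to the fingers; the first die sits flat in its pocket at (40,97). Grip the tile.

```bash
python3 -m jog '[[0,0,0,0.001,0,0.045,65],[0,0,0,0,0,0.04,65],[0,0,0,0,0,0.025,65],[0,0,0,0,0,0,20],[0,0,0,0,0,0,20],[0,0,0,0,0,0,20],[0,0,0,0,0,0,20],[0,0,0,0,0,0,20],[0,0,0,0,0,-0.03,20],[0,0,0,0,0,-0.06,20]]' 40;  python3 go.py 0.4991 0.0263 0.1 -95.3
```

```text
time_s: 13.38
position: [0.6366, -0.2626, 0.097]
tool_rot: [[0.353, 0.935, -0.005], [0.935, -0.353, 0.003], [0.001, -0.006, -1.0]]
ft_force: [1.4, -0.3, -0.3]
grip_width: 0.029
gripper_force: 43.3
opt: turn rz total 1.302 rad, end q6 98
opt: turn rz total -1.840 rad, end q6 -82
opt: turn rz total -1.840 rad, end q6 -82
t 13.375 pos [ 0.6366 -0.2626  0.097 ] phi -20.7 shift tool [ 0.2216 -0.2308 -0.0015] w 0.029
```

```bash
python3 -m jog '[[0,0,0,0.0443,-0.0462,0,20],[0,0,0,0.0443,-0.0462,0,20],[0,0,0,0.0443,-0.0462,0,20],[0,0,0,0.0443,-0.0462,0,20],[0,0,0,0.0443,-0.0462,0,20]]';python3 -m jog '[[0,0,0.186,0,0,0,20],[0,0,0.186,0,0,0,20],[0,0,0.186,0,0,0,20],[0,0,0.186,0,0,0,20],[0,0,0.186,0,0,0,20],[0,0,0.186,0,0,0,20],[0,0,0.186,0,0,0,20],[0,0,0,0,0,0,20]]';  python3 go.py 0.4991 0.0263 0.0185 -95.3
```

```text
time_s: 14.0
position: [0.5022, 0.0204, 0.0987]
tool_rot: [[0.354, 0.935, 0.001], [0.935, -0.354, -0.0], [0.0, 0.001, -1.0]]
ft_force: [1.0, 1.0, -0.7]
grip_width: 0.0289
gripper_force: 43.3
time_s: 15.0
position: [0.5032, 0.0188, 0.0985]
tool_rot: [[0.996, -0.09, 0.0], [-0.09, -0.996, -0.0], [0.0, 0.0, -1.0]]
ft_force: [0.8, -0.4, -1.0]
grip_width: 0.029
gripper_force: 43.3
opt: turn rz total 0.002 rad, end q6 98
opt: turn rz total -3.140 rad, end q6 -82
opt: turn rz total -3.140 rad, end q6 -82
t 15.0 pos [0.5032 0.0188 0.0985] phi -95.2 shift tool [-0.0048 -0.0071  0.08  ] w 0.029
```

```bash
python3 -m jog '[[0,0,0,-0.0048,-0.0071,0.03,20],[0,0,0,0,0,0.03,20],[0,0,0,0,0,0.0195,20],[0,0,0,0,0,0,20],[0,0,0,0,0,0,55],[0,0,0,0,0,0,55],[0,0,0,0,0,0,55],[0,0,0,0,0,-0.01,55],[0,0,0,0,0,-0.05,55],[0,0,0,0,0,-0.05,85]]';  python3 go.py 0.6373 0.2654 0.12 -95.3
```

```text
time_s: 16.25
position: [0.4988, 0.0264, 0.1308]
tool_rot: [[0.996, -0.092, -0.0], [-0.092, -0.996, 0.0], [-0.0, 0.0, -1.0]]
ft_force: [-0.1, 1.0, -0.2]
grip_width: 0.0634
gripper_force: 0.0
opt: turn rz total 0.000 rad, end q6 118
opt: turn rz total -3.141 rad, end q6 -62
opt: turn rz total -3.141 rad, end q6 -62
t 16.25 pos [0.4988 0.0264 0.1308] phi -95.3 shift tool [ 0.116  -0.2508  0.0108] w 0.0634
```

```bash
python3 -m jog '[[0,0,0,0.0232,-0.0501,0.002,85],[0,0,0,0.0232,-0.0501,0.002,85],[0,0,0,0.0232,-0.0501,0.002,85],[0,0,0,0.0232,-0.0501,0.002,85],[0,0,0,0.0232,-0.0501,0.002,85],[0,0,0,0,0,0,85]]'; python3 - <<'E'
from rig import optics,observe
import cv2,numpy as np
d=optics.get_image('wrist');im=d['pixels']
cv2.imwrite('pics/w4.png',im[:,:,::-1])
for p in[(.6373,.2654,.02)]:
    print(cv2.projectPoints(np.array([p]),np.array(d['rvec']),np.array(d['tvec']),np.array(d['mtx']),np.array(d['dist_coeffs']))[0].ravel())
E
python3 go.py 0.6373 0.2654 0.006 -95.3
```

```text
time_s: 17.0
position: [0.6379, 0.2681, 0.1185]
tool_rot: [[0.996, -0.088, 0.0], [-0.088, -0.996, 0.0], [0.0, -0.001, -1.0]]
ft_force: [0.6, -0.4, -0.3]
grip_width: 0.0728
gripper_force: 0.0
[259.86852203 194.74491651]
opt: turn rz total 0.002 rad, end q6 118
opt: turn rz total -3.139 rad, end q6 -62
opt: turn rz total -3.139 rad, end q6 -62
t 17.05 pos [0.6374 0.2663 0.1187] phi -95.2 shift tool [-0.      0.0009  0.1127] w 0.0724
```

View pics/w4.png

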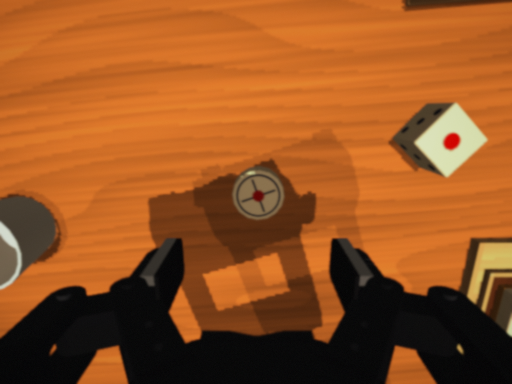

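Marker at (258,195), as predicted, between the fingers. Grip.

```bash
python3 -m jog '[[0,0,0,0,0.001,0.05,85],[0,0,0,0,0,0.04,85],[0,0,0,0,0,0.0225,85],[0,0,0,0,0,0,35],[0,0,0,0,0,0,35],[0,0,0,0,0,0,35],[0,0,0,0,0,0,35],[0,0,0,0,0,0,35],[0,0,0,0,0,-0.03,35],[0,0,0,0,0,-0.06,35]]' 40;  python3 go.py 0.4917 -0.0516 0.1 -95.3
```

```text
time_s: 18.3
position: [0.6363, 0.2638, 0.0953]
tool_rot: [[0.996, -0.092, -0.005], [-0.092, -0.996, -0.001], [-0.005, 0.002, -1.0]]
ft_force: [0.8, -0.6, -0.1]
grip_width: 0.0424
gripper_force: 40.7
opt: turn rz total 0.000 rad, end q6 89
opt: turn rz total -3.141 rad, end q6 -91
opt: turn rz total -3.141 rad, end q6 -91
t 18.3 pos [0.6363 0.2638 0.0953] phi -95.3 shift tool [-0.1149  0.3274 -0.0036] w 0.0424
```

```bash
python3 -m jog '[[0,0,0,-0.0192,0.0545,0,35],[0,0,0,-0.0192,0.0545,0,35],[0,0,0,-0.0192,0.0545,0,35],[0,0,0,-0.0192,0.0545,0,35],[0,0,0,-0.0192,0.0545,0,35],[0,0,0,-0.0192,0.0545,0,35],[0,0,0,0,0,0,35],[0,0,0,0,0,0,35]]';  python3 go.py 0.4917 -0.0516 0.0155 -95.3
```

```text
time_s: 19.3
position: [0.493, -0.0507, 0.0967]
tool_rot: [[0.996, -0.093, 0.001], [-0.093, -0.996, 0.0], [0.001, -0.0, -1.0]]
ft_force: [0.4, -0.0, -1.1]
grip_width: 0.042
gripper_force: 40.7
opt: turn rz total -0.000 rad, end q6 89
opt: turn rz total -3.142 rad, end q6 -91
opt: turn rz total -3.142 rad, end q6 -91
t 19.3 pos [ 0.493  -0.0507  0.0967] phi -95.3 shift tool [-0.0012  0.001   0.0812] w 0.042
```

```bash
python3 -m jog '[[0,0,0,-0.0012,0.001,0.04,35],[0,0,0,0,0,0.025,35],[0,0,0,0,0,0.0155,35],[0,0,0,0,0,0,35],[0,0,0,0,0,0,65],[0,0,0,0,0,0,65],[0,0,0,0,0,0,65],[0,0,0,0,0,-0.01,65],[0,0,0,0,0,-0.05,65],[0,0,0,0,0,-0.05,65]]';  python3 -m jog '[[0,0,0,0,0,-0.05,65],[0,0,0,-0.02,0.05,-0.02,65],[0,0,0,-0.02,0.06,0,65],[0,0,0,-0.02,0.06,0,65],[0,0,0,-0.02,0.06,0,65],[0,0,0,-0.02,0.06,0,65],[0,0,0,0,0.06,0,65],[0,0,0,0,0.06,0,65],[0,0,0,0,0,0,65]]'; python3 - <<'E'
from rig import optics
import cv2,numpy as np
a=optics.get_image('top')['pixels'][125:275,110:410]
b=optics.get_image('scene')['pixels'][130:300,150:400]
f=lambda i:cv2.resize(i,(800,int(800*i.shape[0]/i.shape[1])),interpolation=cv2.INTER_CUBIC)[:,:,::-1]
cv2.imwrite('pics/e1.png',f(a));cv2.imwrite('pics/e2.png',f(b))
E
```

```text
time_s: 20.55
position: [0.4911, -0.0518, 0.1278]
tool_rot: [[0.996, -0.092, -0.0], [-0.092, -0.996, 0.0], [-0.0, -0.0, -1.0]]
ft_force: [1.0, 0.5, 0.3]
grip_width: 0.0556
gripper_force: 0.0
time_s: 21.68
position: [0.354, -0.4514, 0.1957]
tool_rot: [[0.995, -0.096, -0.0], [-0.096, -0.995, -0.001], [0.0, 0.001, -1.0]]
ft_force: [-0.3, 1.0, -0.5]
grip_width: 0.0555
gripper_force: 0.0
```

View pics/e1.png

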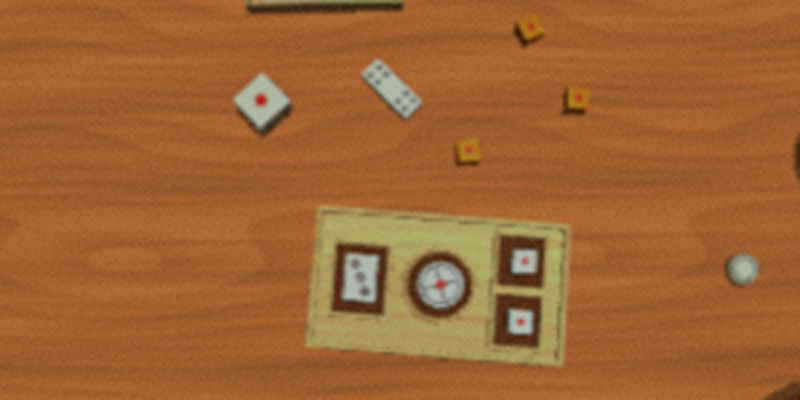

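View pics/e2.png

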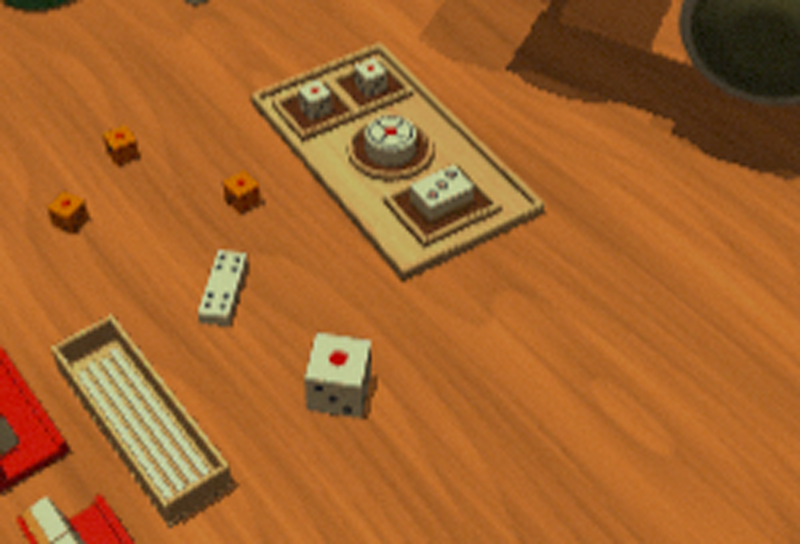

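Top crop: tile (360,279), marker (440,284) and dice (525,262), (520,322) lie centred in their pockets. The scene crop shows all four flat and face up, with the others undisturbed.

```bash
python3 -c "
from rig import job
print(job.close_job())"
```

```text
the job is handed in; nothing more can be done
None
```

I put both small dice, the tile and the wind marker in their trays and handed the job in after about 22 s; the final pictures show all four flat and centred, tile and marker face up, and the other pieces where they lay, but the hand-in returned no verdict.

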